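Set the inks out in printing order

TASK

Set out the four jars of blue ink for printing: stand one on each round cork pad of the wooden rack, well centred, so that the row runs step by step from the palest ink, on the pad next to the white disc, to the darkest, on the pad next to the black disc. Keep the jars upright and leave the brass weight standing where it is.

Things in the scene. Friction and masses are not known exactly. Their poses are not given: they have to be found in the camera images.
- jar_palest: Round lidded ink jar, 62 mm in diameter from foot to lid, 54 mm high, about 0.15 kg, standing on the worktop behind the rack. Its ink shade is shown by a round paper dot 52 mm across on the grey lid and by a paper band round its side: very pale blue, nearly white. The four jars differ in shade only. Origin: centre of its underside; z up its axis.
- jar_light: Round lidded ink jar, 62 mm in diameter from foot to lid, 54 mm high, about 0.15 kg, standing on the worktop behind the rack. Its ink shade is shown by a round paper dot 52 mm across on the grey lid and by a paper band round its side: light sky blue. The four jars differ in shade only. Origin: centre of its underside; z up its axis.
- jar_medium: Round lidded ink jar, 62 mm in diameter from foot to lid, 54 mm high, about 0.15 kg, standing on the worktop behind the rack. Its ink shade is shown by a round paper dot 52 mm across on the grey lid and by a paper band round its side: strong medium blue. The four jars differ in shade only. Origin: centre of its underside; z up its axis.
- jar_darkest: Round lidded ink jar, 62 mm in diameter from foot to lid, 54 mm high, about 0.15 kg, standing on the worktop behind the rack. Its ink shade is shown by a round paper dot 52 mm across on the grey lid and by a paper band round its side: very dark navy, nearly black. The four jars differ in shade only. Origin: centre of its underside; z up its axis.
- pad_a: Round cork pad, 72 mm across, 3 mm thick, number 1 from the robot's left of the four in a straight row, 90 mm apart, fixed on the rack. Origin: centre of its underside, 12 mm above the worktop; a jar on it stands 3 mm higher. x: across the rack, away from the robot; y: along the row, to the left; z up. The rack: a wooden board 86 x 436 x 12 mm.
- pad_b: Round cork pad, 72 mm across, 3 mm thick, number 2 from the robot's left of the four in a straight row, 90 mm apart, fixed on the rack. Origin: centre of its underside, 12 mm above the worktop; a jar on it stands 3 mm higher. x: across the rack, away from the robot; y: along the row, to the left; z up.
- pad_c: Round cork pad, 72 mm across, 3 mm thick, number 3 from the robot's left of the four in a straight row, 90 mm apart, fixed on the rack. Origin: centre of its underside, 12 mm above the worktop; a jar on it stands 3 mm higher. x: across the rack, away from the robot; y: along the row, to the left; z up.
- pad_d: Round cork pad, 72 mm across, 3 mm thick, number 4 from the robot's left of the four in a straight row, 90 mm apart, fixed on the rack. Origin: centre of its underside, 12 mm above the worktop; a jar on it stands 3 mm higher. x: across the rack, away from the robot; y: along the row, to the left; z up.
- white_disc: White painted disc, 32 mm in diameter, 5 mm high, fixed on one end of the rack, 61 mm beyond the centre of the last pad at that end: it marks the end where the palest ink goes. It may be at the left or the right end; a like black disc marks the other end. Origin: centre of its underside.
- brass_weight: Brass paper weight with a knob on top, 42 mm in diameter, 59 mm high, 0.4 kg, loose on the worktop in the row of jars, to be left alone. Origin: centre of its underside.

How it is judged:
By the outcome, as a careful person would: the job done as asked, in the order asked, and still so for the second after the job is handed in, with the robot touching nothing.
It also fails if it takes over 96 s, if anything falls off the work surface, if the arm or the gripper's body presses on something with over 40 N, if the wrist force passes 120 N, or if a joint passes its speed limit or range.

ROBOT

A 6-joint arm with a two-finger parallel gripper is mounted at the origin on a cart in front of the work surface, level with it; the furniture and walls round the work are solid. World frame = base frame: x ahead of the robot, y to its left, z up, the work surface at z = 0. Lengths are in m, angles in rad, forces in N, time in s.
With the tool pointing down it reaches from about 0.3 to 0.875 m from the base axis. Payload 6.4 kg.
Tool frame: the origin (TCP) lies on the centre line of the jaws, within the pads' length; the fingertips stand 25 mm ahead of it and the grasp point (between the pads) lies 6 mm ahead of it; z points along the fingers, y is the line along which they close (so a half turn about z gives the same grasp; the last joint's range is limited). The gripper opens to 88 mm and grips with 3 to 60 N. Pads are 18 mm wide; open, the fingers measure 123 mm over their backs; the gripper's body (75 mm by 187 mm) begins 45 mm behind the grasp point.
Start: joints at [1.063, 0.181, 1.607, -0, 1.354, -0.206], TCP at [0.171, 0.549, 0.264] pointing down, gripper open.
Joint ranges: [-2.99, 2.99], [-0.89, 2.07], [0.3, 2.58], [-1.14, 4.28], [0, 2.63], [-3.12, 3.12]. Speed limits (rad/s): [2.57, 2.57, 3.01, 3.14, 3.14, 3.14].

INTERFACE

Orientations are given as [roll, pitch, yaw] about the fixed x, y, z axes, in that order (R = Rz(yaw) Ry(pitch) Rx(roll)).
In Python, from cell import robot gives the robot as it stands.
- The arm moves only by the tool servo_tool, never from a script. Its argument "series" is a list that holds one entry, the list of rows, each a list of 6 numbers: the shift along the tool's x, y, z in mm, then the turn, a rotation vector about the tool's x, y, z in rad. A call has exactly 10 rows; each row is the pose to reach, as a shift and turn from the pose commanded when the call began, along the tool's axes at that moment; what a row does not reach only later rows make up. A row lasts 1/12 s, in which the tool goes at most 41.7 mm and 7.16 degrees, less where a joint would pass 70% of its speed; a pose out of reach is approached as far as the arm can. A call with a gripper value outside its range is refused whole. "grip" is the opening, from -1 (shut) to 1 (fully open), so that 0 is half open, set as the call begins (left out, the last holds). The fingers move at their own pace and stop on an object; "force" is the grip in N (left out, the last holds). Time passes only in rows, so rows that repeat a pose let the fingers close, or fill a call up. It gives the time, the measured TCP pose, the force, the opening and the grip force at its end, in the units of the state.
- robot.observe(): the state, without advancing time (a new reading comes with each control period).
- robot.read_camera(name): name is "scene" or "side" or "wrist"; returns (picture, depth): 420x560x3 uint8, blue, green, red; 420x560 float32, m along the optical axis (not along the pixel's ray), 0 where there is no reading.
- robot.camera_model(name): a dict with "camera_matrix" (3x3 intrinsics, pixels), "R" (3x3) and "t" (3): a world point X has camera coordinates R X + t. Camera axes: x right, y down, z forward; pixel columns grow to the right and rows downward; lengths in m; the calibration is good to about 2 mm. The wrist camera is an equidistant fisheye: a pixel r from the principal point sees the ray r / f radians off the axis. A picture is of the moment at which its call begins: read the wrist's pose just before it. camera_model takes no time and is no camera call; for the wrist camera it gives the pose at the moment of the call.
- robot.hand_in(): hands the job in; it is judged then, once.
The state is a dict: "t": time; "joint_pos": joint angles; "joint_vel": joint speeds; "joint_torque": joint torques, N m; "tool_pos": TCP position; "tool_rot": TCP orientation; "wrist_force": force on the tool from outside, world axes, zero at the start; "wrist_torque": the same for the moment, N m; "gripper_width": finger opening in m; "finger_force": force on a finger pad.
Only numpy, scipy, OpenCV 4.12 (cv2) and the standard library are available. Lean on these libraries where they do the work, as an engineer would, in place of code of your own. Each camera call takes 0.05 s, during which the arm holds its last target. There are 200 camera calls.

## Working session

There is one attempt and no reset: what is moved stays moved. The work goes in short steps, Python scripts to look and compute and a tool call to move; the robot and the scene stay as the last step left them, time stands still between calls to the robot, and variables do not carry over. Pictures are saved under pics/ and viewed, at most 14 in all, crops included, and the job is handed in when it is done.

Besides the shell and the picture viewer there is one more tool, called after "Request:" as a command line: name --argument value ..., lists and objects as JSON in quotes. servo_tool: Moves the arm, as the interface text tells. Its arguments: {"type":"object","properties":{"series":{"type":"array"},"grip":{"type":"number"},"force":{"type":"number"}},"required":["series"]}

```bash
mkdir -p pics; ls; python3 - <<'E'
from cell import robot
import cv2,numpy as np
s=robot.observe();print(s)
for n in("scene","side"):
    p,d=robot.read_camera(n);cv2.imwrite(f"pics/{n}0.png",p);np.save(f"{n}0.npy",d)
    print(n,robot.camera_model(n))
E
```

```text
pics
{'t': 0.0, 'joint_pos': array([ 1.06270568e+00,  1.81543005e-01,  1.60796684e+00,  1.58902252e-05,
        1.35382820e+00, -2.06304751e-01]), 'joint_vel': array([ 0.00051705, -0.00019072, -0.00056856, -0.00140835, -0.00108379,
       -0.00108674]), 'joint_torque': array([-2.57070002e-03, -4.33872700e+01, -3.41840172e+01,  7.01549230e-02,
        3.85917875e-02, -1.22311844e-04]), 'tool_pos': array([0.17064559, 0.54858738, 0.26282891]), 'tool_rot': array([-3.13988746e+00, -3.72714849e-04,  2.83980301e+00]), 'wrist_force': array([ 0.24259069, -0.70877622,  0.16684605]), 'wrist_torque': array([ 0.03331175,  0.00546135, -0.01865275]), 'finger_force': 0.0, 'gripper_width': 0.08812363715392849}
scene {'camera_matrix': array([[387.01859233,   0.        , 281.87445357],
       [  0.        , 387.01859233, 207.39534721],
       [  0.        ,   0.        ,   1.        ]]), 'R': array([[-0.90117662, -0.43316832,  0.01568133],
       [-0.28895835,  0.57340492, -0.76662238],
       [ 0.32308477, -0.69539342, -0.64190671]]), 't': array([0.49694698, 0.22336427, 0.68479581])}
side {'camera_matrix': array([[488.23615058,   0.        , 270.52451233],
       [  0.        , 488.23615058, 202.69398995],
       [  0.        ,   0.        ,   1.        ]]), 'R': array([[ 0.95947974, -0.28174993, -0.00395109],
       [-0.19001759, -0.63661045, -0.74740916],
       [ 0.20806717,  0.71787472, -0.66435227]]), 't': array([-0.54425283,  0.1197101 ,  0.84233177])}
```

View pics/scene0.png

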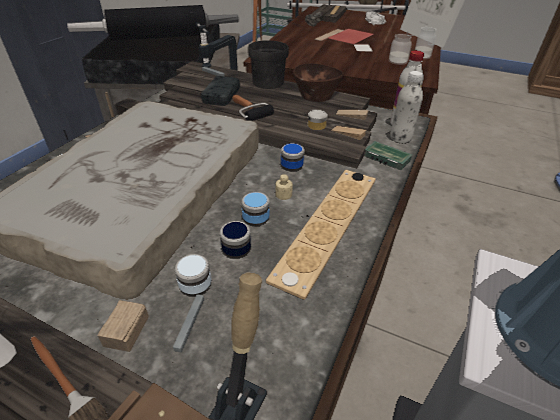

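View pics/side0.png

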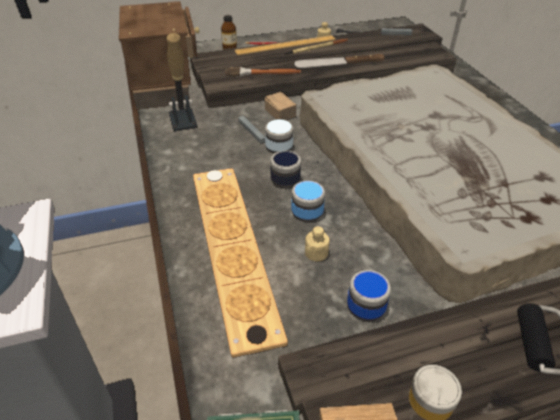

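```bash
cat > h.py <<'E'
import cv2,numpy as np
from cell import robot
def world(n,d):
    m=robot.camera_model(n);K=m["camera_matrix"];v,u=np.indices(d.shape)
    c=np.stack([(u-K[0,2])/K[0,0]*d,(v-K[1,2])/K[1,1]*d,d],-1)
    return (c-m["t"])@m["R"]
def ray(n,uv,z):
    m=robot.camera_model(n);C=-m["R"].T@m["t"]
    r=m["R"].T@np.linalg.inv(m["camera_matrix"])@[uv[0],uv[1],1]
    return C+r*(z-C[2])/r[2]
E
python3 - <<'E'
from h import *
S={"scene":dict(pal=(192,267),drk=(235,231),lig=(255,202),med=(292,150),w=(290,279),b=(358,177),brass=(284,181),p1=(304,259),p2=(320,232),p3=(336,208),p4=(350,188)),
"side":dict(pal=(279,129),drk=(286,161),lig=(308,192),med=(370,286),w=(214,176),b=(256,334),brass=(318,231),p1=(219,194),p2=(228,224),p3=(237,261),p4=(248,302))}
for n in S:
    d=np.load(n+"0.npy");W=world(n,d);p=cv2.imread(f"pics/{n}0.png");m=robot.camera_model(n)
    print(n,-m["R"].T@m["t"])
    for k,(u,v) in S[n].items():
        z=.054 if k in("pal","drk","lig","med") else .017 if k in "wb" else .059 if k=="brass" else .015
        o=[k,ray(n,(u,v),z).round(4),"depthpt",W[v,u].round(4)]
        if z==.054:
            q=W[(np.abs(W[...,2]-.054)<.006)&(np.hypot(*(W[...,:2]-o[1][:2]).transpose(2,0,1))<.045)]
            c,r=cv2.minEnclosingCircle(q[:,:2].astype(np.float32));o+=["mean",q.mean(0).round(4),"circ",np.round(c,4),round(r,4)]
        print(*o)
    rk=(p[...,2].astype(int)-p[...,0]>50)&(np.abs(W[...,2]-.013)<.012)&(d>0)
    k,l,st,ce=cv2.connectedComponentsWithStats(rk.astype(np.uint8))
    i=l[S[n]["p2"][1],S[n]["p2"][0]];q=W[l==i]
    print("rack",cv2.minAreaRect(q[:,:2].astype(np.float32)),q[:,2].mean())
E
```

```text
scene [0.29113287 0.56338602 0.60301828]
pal [0.6419 0.1992 0.054 ] depthpt [0.6415 0.1997 0.0547] mean [0.6427 0.2006 0.0545] circ [0.6449 0.198 ] 0.0316
drk [0.6208 0.08   0.054 ] depthpt [0.6199 0.0813 0.0555] mean [0.6205 0.0831 0.0545] circ [0.6217 0.0801] 0.0314
lig [ 0.6295 -0.0212  0.054 ] depthpt [ 0.6276 -0.018   0.0571] mean [ 0.6315 -0.0234  0.0544] circ [ 0.6332 -0.0267] 0.0312
med [ 0.6473 -0.2602  0.054 ] depthpt [ 0.6466 -0.2587  0.055 ] mean [ 0.6475 -0.2606  0.0543] circ [ 0.6481 -0.2651] 0.0328
w [0.4787 0.1158 0.017 ] depthpt [0.4787 0.1157 0.0169]
b [ 0.4618 -0.2728  0.017 ] depthpt [ 0.4608 -0.2679  0.0205]
brass [ 0.6029 -0.1166  0.059 ] depthpt [ 0.6085 -0.1288  0.0493]
p1 [0.4755 0.0541 0.015 ] depthpt [0.476  0.0527 0.0134]
p2 [ 0.4754 -0.0353  0.015 ] depthpt [ 0.4749 -0.0336  0.0167]
p3 [ 0.4715 -0.1294  0.015 ] depthpt [ 0.471  -0.1274  0.0167]
p4 [ 0.4663 -0.2201  0.015 ] depthpt [ 0.4659 -0.2184  0.0163]
rack ((0.47191673517227173, -0.08749227225780487), (0.45182397961616516, 0.08586613088846207), 87.71467590332031) 0.013813281167037235
side [ 0.369685 
[... 367 characters left out ...]
0291] 0.0318
med [ 0.6473 -0.269   0.054 ] depthpt [ 0.6464 -0.2704  0.0559] mean [ 0.6465 -0.2701  0.0548] circ [ 0.6481 -0.2666] 0.0318
w [0.4782 0.1122 0.017 ] depthpt [0.4779 0.1094 0.0192]
b [ 0.4632 -0.2777  0.017 ] depthpt [ 0.463  -0.2787  0.0185]
brass [ 0.6108 -0.1391  0.059 ] depthpt [ 0.6108 -0.1391  0.0589]
p1 [0.4767 0.0553 0.015 ] depthpt [0.4763 0.0526 0.0174]
p2 [ 0.4751 -0.0336  0.015 ] depthpt [ 0.4749 -0.0346  0.016 ]
p3 [ 0.4699 -0.1272  0.015 ] depthpt [ 0.4698 -0.128   0.0159]
p4 [ 0.4666 -0.2162  0.015 ] depthpt [ 0.4664 -0.217   0.0161]
rack ((0.4727778434753418, -0.07352666556835175), (0.4528111219406128, 0.08940189331769943), 87.80803680419922) 0.014000259214831312
```

```bash
python3 - <<'E'
from h import *
H=np.full((17,24),-1.)
P=[]
for n in("scene","side"):
    W=world(n,np.load(n+"0.npy"));P.append(W.reshape(-1,3))
P=np.vstack(P)
i=((P[:,0]-.1)/.05).astype(int);j=((P[:,1]+.55)/.05).astype(int)
ok=(P[:,0]>.1)&(P[:,1]>-.55)&(i<17)&(j<24)&(P[:,2]>-.1)
np.maximum.at(H,(i[ok],j[ok]),P[ok,2])
print("cols y",(-.55+.05*np.arange(24)).round(2))
for r in range(17):print(f"{.1+.05*r:.2f}",*(f"{int(1000*h):4d}" for h in H[r]))
q=P[(P[:,2]>.02)&(P[:,1]<-.3)&(P[:,0]>.5)&(P[:,0]<.75)];print("planks ymax",np.percentile(q[:,1],99),np.median(q[:,2]))
for y in(-.26,-.03,.08,.2):
    q=P[(abs(P[:,1]-y)<.03)&(P[:,0]>.685)&(P[:,0]<.9)&(P[:,2]>.02)];print(y,np.percentile(q[:,0],2),np.median(q[:,2]))
E
```

```text
cols y [-0.55 -0.5  -0.45 -0.4  -0.35 -0.3  -0.25 -0.2  -0.15 -0.1  -0.05  0.
  0.05  0.1   0.15  0.2   0.25  0.3   0.35  0.4   0.45  0.5   0.55  0.6 ]
0.10 -1000 -1000 -1000 -1000 -1000 -1000 -1000    3    4   10   17   17    9    4    3 -1000 -1000 -1000 -1000 -1000  281  248 -1000 -1000
0.15 -1000 -1000 -1000 -1000 -1000 -1000 -1000    0    1    1    1    1    0    1    0 -1000 -1000 -1000 -1000 -1000  281  276  246 -1000
0.20 -1000 -1000 -1000 -1000 -1000 -1000 -1000 -1000 -1000 -1000 -1000 -1000 -1000 -1000 -1000 -1000 -1000 -1000 -1000 -1000 -1000 -1000 -1000 -1000
0.25 -1000 -1000 -1000 -1000 -1000 -1000 -1000 -1000 -1000 -1000 -1000 -1000 -1000 -1000 -1000 -1000 -1000 -1000 -1000 -1000 -1000 -1000  603 -1000
0.30   -6   -6   -3    0    0    0    0    0    0    0    0    0    0    0    0    0    0    1    0  191  192  192  192  -43
0.35  201   19   24   24    4    4    4    3    4    4    3    4    4    4    4    4    4    4    6  192  193  193  193  193
0.40  206   24   24   25    4   18   19   18   18   18   18   17   18   15    3    4  243  245  127  192  193  192  193  192
[... 779 characters left out ...]
4   86   86   85   86   85   86   86   86   86   86   86   87   28   49   64   59   63   59   58
0.80   42   71   72   73   84   86   86   86   86   86   86   86   87   87   86   86   86   76   49   59   60   63   63   58
0.85   41   65   68   72   84   86   86   86   86   86   86   87   86   86   87   86   87   84   51   60   59   61   64   58
0.90   42   65   65   40   83   86   86   86   86   86   86   87   86   86   86   86   86   78   50   66   66   53   64   57
planks ymax -0.3285640041208879 0.03637574976878235
-0.26 0.7590534379381777 0.08272714696773734
-0.03 0.7419727539442021 0.08303142956314125
0.08 0.7307674075124608 0.08297340098603218
0.2 0.7206784279767297 0.08302202396821609
```

Request:
servo_tool --series '[[[0,0,-35,0,0,0],[0,0,-70,0,0,-0.05],[-20,-10,-100,0,0,-0.1],[-55,-20,-100,0,0,-0.15],[-95,-35,-100,0,0,-0.2],[-135,-50,-100,0,0,-0.26],[-170,-62,-100,0,0,-0.26],[-210,-75,-100,0,0,-0.26],[-250,-90,-100,0,0,-0.26],[-290,-105,-100,0,0,-0.26]]]' --grip 1 --force 20

```text
t: 0.93
tool_pos: [0.4157, 0.3626, 0.3634]
tool_rot: [-3.141, -0.0, 3.1]
wrist_force: [1.4, 0.3, -0.7]
gripper_width: 0.0884
finger_force: 0.0
```

Request:
servo_tool --series '[[[-35,-23,0,0,0,0],[-70,-46,0,0,0,0],[-105,-70,0,0,0,0],[-140,-93,0,0,0,0],[-175,-117,0,0,0,0],[-210,-140,10,0,0,0],[-234,-156,40,0,0,0],[-234,-156,80,0,0,0],[-234,-156,120,0,0,0],[-234,-156,150,0,0,0]]]'

```text
t: 1.77
tool_pos: [0.6407, 0.1972, 0.209]
tool_rot: [-3.141, -0.005, 3.098]
wrist_force: [-1.0, -0.1, 0.2]
gripper_width: 0.0884
finger_force: 0.0
```

```bash
python3 - <<'E'
from h import *
print(robot.observe()["tool_pos"])
m=robot.camera_model("wrist");p,d=robot.read_camera("wrist");cv2.imwrite("pics/w1.png",p);np.save("w1.npy",d);print(m)
np.savez("w1m.npz",**m)
E
```

```text
[0.64074076 0.19720826 0.20896389]
{'camera_matrix': array([[325.1922621 ,   0.        , 277.47043246],
       [  0.        , 325.1922621 , 206.49079004],
       [  0.        ,   0.        ,   1.        ]]), 'R': array([[ 4.37341276e-02,  9.99042928e-01, -7.43940406e-04],
       [ 9.63881007e-01, -4.19990341e-02,  2.63000921e-01],
       [ 2.62717966e-01, -1.22191859e-02, -9.64795295e-01]]), 't': array([-0.22489613, -0.63060894,  0.17187062])}
```

View pics/w1.png

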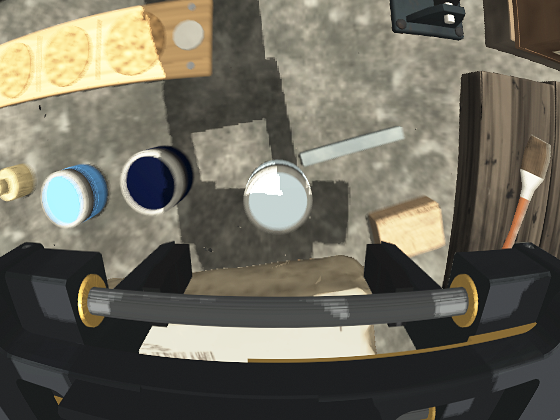

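```bash
cat >> h.py <<'E'
def wray(m,uv,z):
    K=m["camera_matrix"];q=cv2.fisheye.undistortPoints(np.array([[uv]],float),K,np.zeros(4))[0,0]
    C=-m["R"].T@m["t"];r=m["R"].T@[q[0],q[1],1];return C+r*(z-C[2])/r[2]
def wworld(m,d):
    K=m["camera_matrix"];v,u=np.indices(d.shape)
    q=cv2.fisheye.undistortPoints(np.stack([u,v],-1).reshape(-1,1,2).astype(float),K,np.zeros(4)).reshape(*d.shape,2)
    c=np.concatenate([q*d[...,None],d[...,None]],-1);return (c-m["t"])@m["R"]
def lids(m,d,cs,z=.054,rad=.05):
    W=wworld(m,d)
    for c in cs:
        s=(np.abs(W[...,2]-z)<.007)&(np.hypot(W[...,0]-c[0],W[...,1]-c[1])<rad)
        q=W[s];k=cv2.minEnclosingCircle(q[:,:2].astype(np.float32));mm=[np.percentile(q[:,i],[.5,99.5]).mean().round(4) for i in(0,1)]
        # ray version: lid outline in pixels
        v,u=np.nonzero(s);e=cv2.minEnclosingCircle(np.stack([u,v],-1).astype(np.int32))
        P=np.array([wray(m,(a,b),z)[:2] for a,b in zip(u,v)]);k2=cv2.minEnclosingCircle(P.astype(np.float32))
        print(c,len(q),"z",np.median(q[:,2]).round(4),"circ",np.round(k[0],4),round(k[1],4),"mid",mm,"raycirc",np.round(k2[0],4),round(k2[1],4),"mean",P.mean(0).round(4))
E
python3 - <<'E'
from h import *
m=dict(np.load("w1m.npz"));d=np.load("w1.npy")
for uv in((278,200),(157,180),(68,197)):print(wray(m,uv,.054))
print(wray(m,(188,34),.017))
lids(m,d,[(.643,.197),(.6215,.079),(.632,-.028)])
E
```

```text
[0.64218635 0.19750579 0.054     ]
[0.61839157 0.08852025 0.054     ]
[ 0.6287034  -0.01679841  0.054     ]
[0.47921827 0.11634261 0.017     ]
(0.643, 0.197) 3764 z 0.0556 circ [0.6439 0.197 ] 0.0314 mid [np.float64(0.643), np.float64(0.197)] raycirc [0.6431 0.1971] 0.0314 mean [0.6425 0.197 ]
(0.6215, 0.079) 3215 z 0.0556 circ [0.6215 0.0786] 0.0316 mid [np.float64(0.621), np.float64(0.0798)] raycirc [0.6204 0.08  ] 0.0321 mean [0.6205 0.081 ]
(0.632, -0.028) 2109 z 0.0555 circ [ 0.6317 -0.0275] 0.0314 mid [np.float64(0.6314), np.float64(-0.0265)] raycirc [ 0.6315 -0.0256] 0.0332 mean [ 0.6309 -0.0243]
```

Request:
servo_tool --series '[[[0,0,35,0,0,0],[0,0,70,0,0,0],[0,0,105,0,0,0],[0,0,140,0,0,0],[0,0,165,0,0,0],[0,0,165,0,0,0],[0,0,165,0,0,0],[0,0,165,0,0,0],[0,0,165,0,0,0],[0,0,165,0,0,0]]]'

```text
t: 2.65
tool_pos: [0.6437, 0.1988, 0.0517]
tool_rot: [3.141, 0.004, 3.1]
wrist_force: [-0.5, -0.5, 0.0]
gripper_width: 0.0878
finger_force: 0.0
```

Request:
servo_tool --series '[[[0,-2,5,0,0,0],[0,-2,10,0,0,0],[0,-2,10,0,0,0],[0,-2,10,0,0,0],[0,-2,10,0,0,0],[0,-2,10,0,0,0],[0,-2,10,0,0,0],[0,-2,10,0,0,0],[0,-2,10,0,0,0],[0,-2,10,0,0,0]]]'

```text
t: 3.48
tool_pos: [0.6418, 0.1965, 0.0388]
tool_rot: [3.142, 0.0, 3.1]
wrist_force: [0.5, 0.0, -0.3]
gripper_width: 0.0876
finger_force: 0.0
```

Request:
servo_tool --series '[[[0,0,0,0,0,0],[0,0,0,0,0,0],[0,0,0,0,0,0],[0,0,0,0,0,0],[0,0,0,0,0,0],[0,0,0,0,0,0],[0,0,0,0,0,0],[0,0,0,0,0,0],[0,0,0,0,0,0],[0,0,0,0,0,0]]]' --grip 0.2 --force 20

```text
t: 4.32
tool_pos: [0.6418, 0.1965, 0.0387]
tool_rot: [3.142, 0.0, 3.1]
wrist_force: [0.0, 1.4, 0.6]
gripper_width: 0.0616
finger_force: 20.0
```

Request:
servo_tool --series '[[[0,0,-25,0,0,0],[0,0,-55,0,0,0],[10,-9,-80,0,0,0],[35,-33,-80,0,0,0],[62,-58,-80,0,0,0],[90,-84,-80,0,0,0],[117,-109,-80,0,0,0],[142,-133,-80,0,0,0],[160,-150,-80,0,0,0],[160,-150,-80,0,0,0]]]'

```text
t: 5.15
tool_pos: [0.4716, 0.0515, 0.1178]
tool_rot: [-3.141, -0.004, 3.098]
wrist_force: [0.3, 0.6, -1.2]
gripper_width: 0.0615
finger_force: 20.0
```

```bash
python3 - <<'E'
from h import *
s=robot.observe();print(s["tool_pos"],s["gripper_width"])
m=robot.camera_model("wrist");p,d=robot.read_camera("wrist");cv2.imwrite("pics/w2.png",p);np.save("w2.npy",d)
np.savez("w2m.npz",**m)
print(robot.observe()["tool_pos"])
E
```

```text
[0.47163733 0.05151915 0.11778003] 0.06154959691991393
[0.47388963 0.05228816 0.11845875]
```

View pics/w2.png

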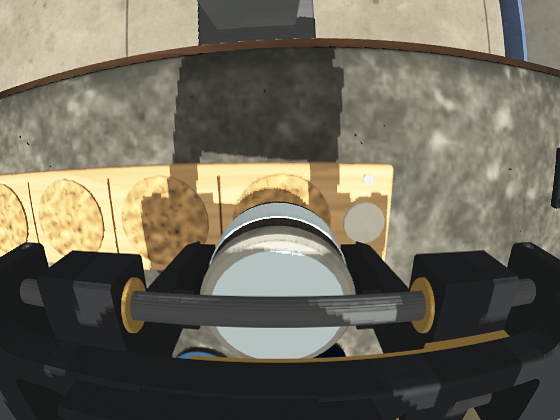

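```bash
python3 - <<'E'
from h import *
m=dict(np.load("w2m.npz"));d=np.load("w2.npy")
print("white",wray(m,(364,221.5),.017),"b",wray(m,(165.5,222),.015),"c",wray(m,(71,217),.015))
p=cv2.imread("pics/w2.png")
for uv in((250,166),(130,166),(350,164)):print("near edge",wray(m,uv,.012))
# same from fixed cams: rack edges via brightness, discs
for n in("scene","side"):
    p=cv2.imread(f"pics/{n}0.png");cv2.imwrite(f"pics/{n}_rack.png",cv2.resize(p[150:310,250:400] if n=="scene" else p[155:365,180:300],None,fx=4 if n=="scene" else 2.8,fy=4 if n=="scene" else 2.8,interpolation=cv2.INTER_CUBIC)[:600])
    hsv=cv2.cvtColor(p,cv2.COLOR_BGR2HSV)
    for nm,seed,z in(("w",(290,279) if n=="scene" else (214,176),.017),("b",(358,177) if n=="scene" else (256,334),.017)):
        msk=(hsv[...,1]<70)&(hsv[...,2]>150) if nm=="w" else hsv[...,2]<70
        k,l,st,ce=cv2.connectedComponentsWithStats(msk.astype(np.uint8));i=l[seed[1],seed[0]]
        print(n,nm,st[i],ce[i],ray(n,ce[i],z))
E
```

```text
white [0.4785587  0.11514552 0.017     ] b [ 0.47330406 -0.03370303  0.015     ] c [ 0.46639705 -0.1224752   0.015     ]
near edge [0.43506151 0.0335483  0.012     ]
near edge [ 0.42893131 -0.05871005  0.012     ]
near edge [0.43631978 0.10511659 0.012     ]
scene w [282 272  17  14 175] [289.82857143 278.28      ] [0.47970828 0.11429745 0.017     ]
scene b [352 173  11   8  66] [357.45454545 176.24242424] [ 0.46411026 -0.27547151  0.017     ]
side w [207 170  15  11 139] [214.00719424 174.98561151] [0.47893378 0.11548956 0.017     ]
side b [248 327  17  16 222] [256.22972973 334.33783784] [ 0.46335634 -0.27838884  0.017     ]
```

Request:
servo_tool --series '[[[0,0.5,15,0,0,0],[0,0.5,30,0,0,0],[0,0.5,45,0,0,0],[0,0.5,55,0,0,0],[0,0.5,60,0,0,0],[0,0.5,64,0,0,0],[0,0.5,64.5,0,0,0],[0,0.5,64.5,0,0,0],[0,0.5,64.5,0,0,0],[0,0.5,64.5,0,0,0]]]'

```text
t: 6.03
tool_pos: [0.4762, 0.0538, 0.0548]
tool_rot: [-3.141, 0.001, 3.1]
wrist_force: [0.3, 0.2, -1.2]
gripper_width: 0.0613
finger_force: 20.0
```

Request:
servo_tool --series '[[[0.8,0,0.5,0,0,0],[0.8,0,1,0,0,0],[0.8,0,1,0,0,0],[0.8,0,1,0,0,0],[0.8,0,1,0,0,0],[0.8,0,1,0,0,0],[0.8,0,1,0,0,0],[0.8,0,1,0,0,0],[0.8,0,1,0,0,0],[0.8,0,1,0,0,0]]]'

```text
t: 6.87
tool_pos: [0.4751, 0.0538, 0.0536]
tool_rot: [-3.142, 0.0, 3.1]
wrist_force: [-2.0, 0.7, 5.5]
gripper_width: 0.0615
finger_force: 20.0
```

Request:
servo_tool --series '[[[0,0,0,0,0,0],[0,0,0,0,0,0],[0,0,0,0,0,0],[0,0,0,0,0,0],[0,0,0,0,0,0],[0,0,-15,0,0,0],[0,0,-35,0,0,0],[0,0,-65,0,0,0],[0,0,-95,0,0,0],[0,0,-95,0,0,0]]]' --grip 0.68

```text
t: 7.7
tool_pos: [0.4785, 0.0534, 0.1537]
tool_rot: [-3.141, 0.009, 3.1]
wrist_force: [0.9, 0.0, 1.0]
gripper_width: 0.0743
finger_force: 0.0
```

Request:
servo_tool --series '[[[-20,-10,0,0,0,0],[-54,-25,0,0,0,0],[-88,-41,0,0,0,0],[-122,-57,0,0,0,0],[-150,-71,0,0,0,0],[-160,-75,5,0,0,0],[-160,-75,20,0,0,0],[-160,-75,35,0,0,0],[-160,-75,45,0,0,0],[-160,-75,45,0,0,0]]]' --grip 0.9

```text
t: 8.53
tool_pos: [0.6295, -0.0274, 0.0997]
tool_rot: [3.141, -0.005, 3.1]
wrist_force: [-1.8, -0.1, -0.8]
gripper_width: 0.0839
finger_force: 0.0
```

```bash
cat > look.py <<'E'
from h import *
import sys
n=sys.argv[1];cs=eval(sys.argv[2])
m=robot.camera_model("wrist");p,d=robot.read_camera("wrist");cv2.imwrite(f"pics/{n}.png",p)
lids(m,d,cs,z=float(sys.argv[3]) if len(sys.argv)>3 else .054);print(robot.observe()["tool_pos"])
E
python3 look.py w3 "[(.632,-.028)]"
```

```text
(0.632, -0.028) 8782 z 0.0556 circ [ 0.6321 -0.0286] 0.0314 mid [np.float64(0.631), np.float64(-0.0284)] raycirc [ 0.6309 -0.0284] 0.0316 mean [ 0.6296 -0.0283]
[ 0.63027538 -0.02748105  0.10128949]
```

Request:
servo_tool --series '[[[0,-0.8,20,0,0,0],[0,-0.8,40,0,0,0],[0,-0.8,55,0,0,0],[0,-0.8,64,0,0,0],[0,-0.8,64,0,0,0],[0,-0.8,64,0,0,0],[0,-0.8,64,0,0,0],[0,-0.8,64,0,0,0],[0,-0.8,64,0,0,0],[0,-0.8,64,0,0,0]]]'

```text
t: 9.42
tool_pos: [0.6321, -0.0287, 0.0401]
tool_rot: [-3.141, 0.001, 3.1]
wrist_force: [-0.1, -0.5, -0.1]
gripper_width: 0.0837
finger_force: 0.0
```

Request:
servo_tool --series '[[[0,0,0,0,0,0],[0,0,0,0,0,0],[0,0,0,0,0,0],[0,0,0,0,0,0],[0,0,0,0,0,0],[0,0,0,0,0,0],[0,0,0,0,0,0],[0,0,0,0,0,0],[0,0,0,0,0,0],[0,0,0,0,0,0]]]' --grip 0.2

```text
t: 10.25
tool_pos: [0.6316, -0.0286, 0.0393]
tool_rot: [3.142, -0.0, 3.1]
wrist_force: [-0.5, 0.0, 1.5]
gripper_width: 0.0615
finger_force: 20.0
```

Request:
servo_tool --series '[[[0,0,-25,0,0,0],[0,0,-55,0,0,0],[12,-1,-75,0,0,0],[40,-3,-80,0,0,0],[75,-6,-80,0,0,0],[110,-10,-80,0,0,0],[142,-13,-80,0,0,0],[158,-14,-80,0,0,0],[158,-14,-70,0,0,0],[158,-14,-60,0,0,0]]]'

```text
t: 11.08
tool_pos: [0.4733, -0.0362, 0.0992]
tool_rot: [-3.141, 0.002, 3.099]
wrist_force: [0.0, -0.3, -0.8]
gripper_width: 0.0615
finger_force: 20.0
```

Request:
servo_tool --series '[[[0,0,10,0,0,0],[0,0,25,0,0,0],[0,0,35,0,0,0],[0,0,42,0,0,0],[0,0,44,0,0,0],[0,0,44,0,0,0],[0,0,44,0,0,0],[0,0,44,0,0,0],[0,0,44,0,0,0],[0,0,44,0,0,0]]]'

```text
t: 11.92
tool_pos: [0.4733, -0.036, 0.0553]
tool_rot: [-3.142, 0.0, 3.1]
wrist_force: [-0.0, -0.8, -1.8]
gripper_width: 0.0614
finger_force: 20.0
```

Request:
servo_tool --series '[[[0.7,0,0.5,0,0,0],[0.7,0,1.2,0,0,0],[0.7,0,1.2,0,0,0],[0.7,0,1.2,0,0,0],[0.7,0,1.2,0,0,0],[0.7,0,1.2,0,0,0],[0.7,0,1.2,0,0,0],[0.7,0,1.2,0,0,0],[0.7,0,1.2,0,0,0],[0.7,0,1.2,0,0,0]]]'

```text
t: 12.75
tool_pos: [0.4725, -0.036, 0.0542]
tool_rot: [-3.142, 0.0, 3.1]
wrist_force: [-1.8, 0.1, 4.9]
gripper_width: 0.0614
finger_force: 20.0
```

Request:
servo_tool --series '[[[0,0,0,0,0,0],[0,0,0,0,0,0],[0,0,0,0,0,0],[0,0,0,0,0,0],[0,0,0,0,0,0],[0,0,-15,0,0,0],[0,0,-35,0,0,0],[0,0,-65,0,0,0],[0,0,-95,0,0,0],[0,0,-95,0,0,0]]]' --grip 0.64

```text
t: 13.58
tool_pos: [0.4759, -0.037, 0.1544]
tool_rot: [-3.139, 0.009, 3.1]
wrist_force: [1.4, -1.0, 1.3]
gripper_width: 0.0722
finger_force: 0.0
```

```bash
python3 - <<'E'
from h import *
print(robot.observe()["joint_pos"])
for n in("scene","side"):
    W=world(n,np.load(n+"0.npy"))
    for x in(.56,.60,.64,.68,.72):
        q=W[(abs(W[...,0]-x)<.015)&(W[...,1]<-.302)&(W[...,1]>-.45)&(W[...,2]>.02)]
        print(n,x,len(q),np.percentile(q[:,1],[98,100]).round(4),np.median(q[:,2]).round(4))
E
```

```text
[-3.26930017e-01  9.04578042e-02  1.94953074e+00  2.33853577e-05
  1.09220420e+00 -1.85620660e+00]
scene 0.56 304 [-0.3281 -0.3256] 0.0354
scene 0.6 272 [-0.3269 -0.3246] 0.0354
scene 0.64 387 [-0.327  -0.3254] 0.037
scene 0.68 249 [-0.3261 -0.3253] 0.0363
scene 0.72 244 [-0.3243 -0.3217] 0.0357
side 0.56 1779 [-0.3328 -0.3286] 0.0358
side 0.6 1783 [-0.3322 -0.3276] 0.0358
side 0.64 1731 [-0.3317 -0.3282] 0.0365
side 0.68 1160 [-0.3301 -0.3271] 0.0365
side 0.72 1638 [-0.3308 -0.3266] 0.0362
```

Request:
servo_tool --series '[[[-15,-18,0,0,0,0.05],[-37,-44,0,0,0,0.13],[-60,-72,0,0,0,0.21],[-83,-100,0,0,0,0.3],[-106,-128,0,0,0,0.4],[-129,-155,0,0,0,0.5],[-152,-183,0,0,0,0.58],[-172,-207,0,0,0,0.66],[-185,-223,0,0,0,0.7],[-185,-223,20,0,0,0.7]]]' --grip 0.9

```text
t: 14.42
tool_pos: [0.6519, -0.2719, 0.1325]
tool_rot: [3.14, 0.01, 2.395]
wrist_force: [1.0, 0.8, 0.7]
gripper_width: 0.0836
finger_force: 0.0
```

```bash
python3 look.py w4 "[(.648,-.2665)]"
```

```text
(0.648, -0.2665) 6898 z 0.0557 circ [ 0.648  -0.2668] 0.0314 mid [np.float64(0.6473), np.float64(-0.2663)] raycirc [ 0.6473 -0.2663] 0.0315 mean [ 0.6467 -0.2657]
[ 0.64782324 -0.26831323  0.12505044]
```

Request:
servo_tool --series '[[[0,0,15,0,0,0],[0,0,40,0,0,0],[0,0,65,0,0,0],[0,0,82,0,0,0],[0,0,89,0,0,0],[0,0,89,0,0,0],[0,0,89,0,0,0],[0,0,89,0,0,0],[0,0,89,0,0,0],[0,0,89,0,0,0]]]'

```text
t: 15.3
tool_pos: [0.6488, -0.267, 0.0417]
tool_rot: [3.141, 0.003, 2.4]
wrist_force: [0.3, -0.4, 0.6]
gripper_width: 0.0839
finger_force: 0.0
```

Request:
servo_tool --series '[[[0,0,1,0,0,0],[0,0,1,0,0,0],[0,0,1,0,0,0],[0,0,1,0,0,0],[0,0,1,0,0,0],[0,0,1,0,0,0],[0,0,1,0,0,0],[0,0,1,0,0,0],[0,0,1,0,0,0],[0,0,1,0,0,0]]]' --grip 0.2

```text
t: 16.13
tool_pos: [0.648, -0.2665, 0.0391]
tool_rot: [-3.142, 0.0, 2.4]
wrist_force: [-1.5, 0.2, 1.7]
gripper_width: 0.0617
finger_force: 20.0
```

Request:
servo_tool --series '[[[0,0,-25,0,0,0],[0,0,-55,0,0,0],[15,-1,-78,0,0,0],[50,-4,-80,0,0,0],[87,-6,-80,0,0,0],[124,-9,-80,0,0,0],[161,-12,-80,0,0,0],[196,-15,-80,0,0,0],[220,-16.5,-80,0,0,0],[226.7,-16.9,-70,0,0,0]]]'

```text
t: 16.97
tool_pos: [0.467, -0.1234, 0.1093]
tool_rot: [3.142, -0.001, 2.401]
wrist_force: [0.5, -0.4, -2.1]
gripper_width: 0.0612
finger_force: 20.0
```

Request:
servo_tool --series '[[[0,0,10,0,0,0],[0,0,25,0,0,0],[0,0,40,0,0,0],[0,0,50,0,0,0],[0,0,54,0,0,0],[0,0,54,0,0,0],[0,0,54,0,0,0],[0,0,54,0,0,0],[0,0,54,0,0,0],[0,0,54,0,0,0]]]'

```text
t: 17.8
tool_pos: [0.4696, -0.126, 0.0551]
tool_rot: [3.142, 0.0, 2.4]
wrist_force: [-0.4, -0.1, -1.5]
gripper_width: 0.0612
finger_force: 20.0
```

Request:
servo_tool --series '[[[0,0,0.6,0,0,0],[0,0,1.2,0,0,0],[0,0,1.2,0,0,0],[0,0,1.2,0,0,0],[0,0,1.2,0,0,0],[0,0,1.2,0,0,0],[0,0,1.2,0,0,0],[0,0,1.2,0,0,0],[0,0,1.2,0,0,0],[0,0,1.2,0,0,0]]]'

```text
t: 18.63
tool_pos: [0.4694, -0.1258, 0.0538]
tool_rot: [3.142, 0.0, 2.4]
wrist_force: [0.8, 0.1, -1.1]
gripper_width: 0.0615
finger_force: 20.0
```

Request:
servo_tool --series '[[[0,0,0,0,0,0],[0,0,0,0,0,0],[0,0,0,0,0,0],[0,0,0,0,0,0],[0,0,0,0,0,0],[0,0,-15,0,0,0],[0,0,-35,0,0,0],[0,0,-65,0,0,0],[0,0,-95,0,0,0],[0,0,-95,0,0,0]]]' --grip 0.68

```text
t: 19.47
tool_pos: [0.4726, -0.1274, 0.1544]
tool_rot: [3.139, 0.009, 2.4]
wrist_force: [0.8, -1.0, 0.6]
gripper_width: 0.0743
finger_force: 0.0
```

Request:
servo_tool --series '[[[1,15,0,0,0,0],[5,48,0,0,0,0],[9,84,0,0,0,0],[12,120,0,0,0,0],[16,156,0,0,0,0],[20,192,0,0,0,0],[23,228,0,0,0,0],[26,254,0,0,0,0],[26,254,20,0,0,0],[26,254,20,0,0,0]]]' --grip 0.9

```text
t: 20.3
tool_pos: [0.6203, 0.0806, 0.1251]
tool_rot: [-3.138, -0.004, 2.402]
wrist_force: [-2.1, -0.1, -0.7]
gripper_width: 0.0839
finger_force: 0.0
```

```bash
python3 look.py w5 "[(.6215,.079)]"
```

```text
(0.6215, 0.079) 7019 z 0.0556 circ [0.6213 0.0788] 0.0313 mid [np.float64(0.6206), np.float64(0.0794)] raycirc [0.6208 0.0795] 0.0314 mean [0.6199 0.0801]
[0.61991634 0.07972908 0.1259896 ]
```

Request:
servo_tool --series '[[[0,0,15,0,0,0],[0,0,40,0,0,0],[0,0,65,0,0,0],[0,0,83,0,0,0],[0,0,90,0,0,0],[0,0,90,0,0,0],[0,0,90,0,0,0],[0,0,90,0,0,0],[0,0,90,0,0,0],[0,0,90,0,0,0]]]'

```text
t: 21.18
tool_pos: [0.6228, 0.079, 0.0403]
tool_rot: [3.14, 0.002, 2.4]
wrist_force: [0.7, -1.1, -0.3]
gripper_width: 0.0836
finger_force: 0.0
```

Request:
servo_tool --series '[[[0,0,0,0,0,0],[0,0,0,0,0,0],[0,0,0,0,0,0],[0,0,0,0,0,0],[0,0,0,0,0,0],[0,0,0,0,0,0],[0,0,0,0,0,0],[0,0,0,0,0,0],[0,0,0,0,0,0],[0,0,0,0,0,0]]]' --grip 0.2

```text
t: 22.02
tool_pos: [0.6219, 0.0791, 0.039]
tool_rot: [3.142, 0.0, 2.4]
wrist_force: [-0.9, 0.2, 3.1]
gripper_width: 0.0614
finger_force: 20.0
```

Request:
servo_tool --series '[[[0,0,-30,0,0,0],[0,0,-65,0,0,0],[-3,-12,-95,0,0,0],[-12,-44,-100,0,0,0],[-21,-80,-100,0,0,0],[-30,-116,-100,0,0,0],[-40,-152,-100,0,0,0],[-49,-188,-100,0,0,0],[-58,-224,-100,0,0,0],[-68,-260,-100,0,0,0]]]'

```text
t: 22.85
tool_pos: [0.4949, -0.1597, 0.1384]
tool_rot: [-3.141, -0.001, 2.4]
wrist_force: [1.1, -0.1, -1.3]
gripper_width: 0.0614
finger_force: 20.0
```

Request:
servo_tool --series '[[[-9,-35,0,0,0,0],[-15,-58,0,0,0,0],[-16.2,-62.8,0,0,0,0],[-16.2,-62.8,15,0,0,0],[-16.2,-62.8,35,0,0,0],[-16.2,-62.8,55,0,0,0],[-16.2,-62.8,70,0,0,0],[-16.2,-62.8,78,0,0,0],[-16.2,-62.8,78,0,0,0],[-16.2,-62.8,78,0,0,0]]]'

```text
t: 23.68
tool_pos: [0.4659, -0.2153, 0.0607]
tool_rot: [3.142, -0.001, 2.4]
wrist_force: [0.6, -0.2, -0.8]
gripper_width: 0.0616
finger_force: 20.0
```

Request:
servo_tool --series '[[[0,-0.4,2,0,0,0],[0,-0.4,4,0,0,0],[0,-0.4,6,0,0,0],[0,-0.4,7.2,0,0,0],[0,-0.4,7.2,0,0,0],[0,-0.4,7.2,0,0,0],[0,-0.4,7.2,0,0,0],[0,-0.4,7.2,0,0,0],[0,-0.4,7.2,0,0,0],[0,-0.4,7.2,0,0,0]]]'

```text
t: 24.52
tool_pos: [0.4658, -0.2163, 0.0539]
tool_rot: [3.142, 0.001, 2.4]
wrist_force: [-0.4, 1.4, 3.7]
gripper_width: 0.0613
finger_force: 20.0
```

Request:
servo_tool --series '[[[0,0,0,0,0,0],[0,0,0,0,0,0],[0,0,0,0,0,0],[0,0,0,0,0,0],[0,0,0,0,0,0],[0,0,-15,0,0,0],[0,0,-35,0,0,0],[0,0,-65,0,0,0],[0,0,-100,0,0,0],[0,0,-140,0,0,0]]]' --grip 0.68

```text
t: 25.35
tool_pos: [0.4645, -0.2153, 0.1936]
tool_rot: [-3.141, -0.003, 2.4]
wrist_force: [1.3, 0.2, 0.3]
gripper_width: 0.0741
finger_force: 0.0
```

Request:
servo_tool --series '[[[0,20,-30,0,0,0],[0,50,-60,0,0,0],[0,80,-80,0,0,0],[-20,100,-100,0,0,0],[-50,110,-100,0,0,0],[-80,110,-100,0,0,0],[-100,110,-100,0,0,0],[-100,110,-100,0,0,0],[-100,110,-100,0,0,0],[-100,110,-100,0,0,0]]]'

```text
t: 26.18
tool_pos: [0.613, -0.2021, 0.293]
tool_rot: [-3.141, -0.002, 2.4]
wrist_force: [-1.2, -0.7, -0.0]
gripper_width: 0.0742
finger_force: 0.0
```

```bash
python3 look.py w6 "[(.4764,.054),(.4729,-.0359),(.4694,-.1258),(.4659,-.2158)]" .069; python3 - <<'E'
from h import *
for n in("scene","side"):
    p,d=robot.read_camera(n);cv2.imwrite(f"pics/{n}1.png",p)
E
```

```text
Traceback (most recent call last):
  File "look.py", line 5, in <module>
    lids(m,d,cs,z=float(sys.argv[3]) if len(sys.argv)>3 else .054);print(robot.observe()["tool_pos"])
    ~~~~^^^^^^^^^^^^^^^^^^^^^^^^^^^^^^^^^^^^^^^^^^^^^^^^^^^^^^^^^^
  File "h.py", line 22, in lids
    q=W[s];k=cv2.minEnclosingCircle(q[:,:2].astype(np.float32));mm=[np.percentile(q[:,i],[.5,99.5]).mean().round(4) for i in(0,1)]
                                                                    ~~~~~~~~~~~~~^^^^^^^^^^^^^^^^^^
IndexError: index -1 is out of bounds for axis 0 with size 0
```

View pics/w6.png

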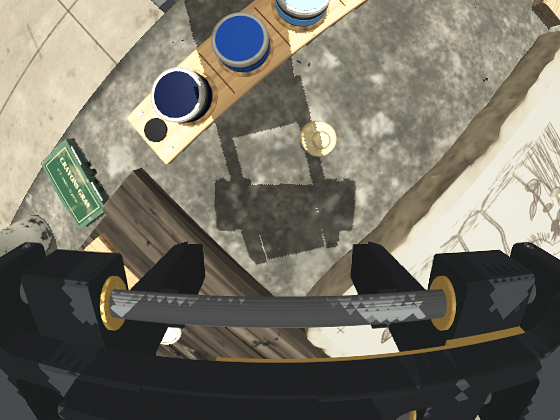

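View pics/scene1.png

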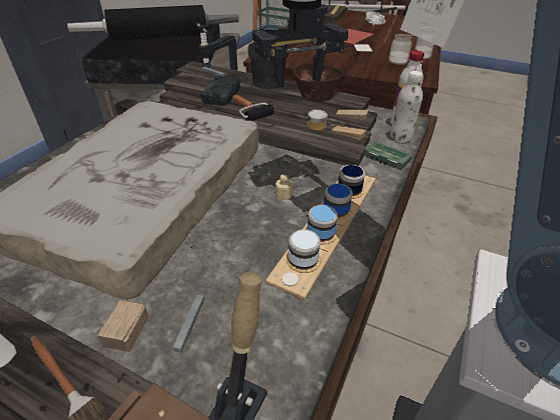

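View pics/side1.png

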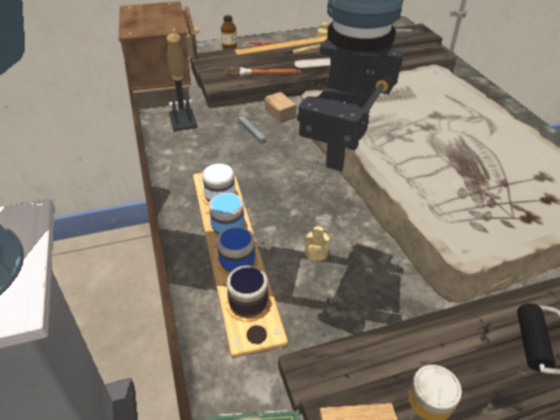

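The wrist, scene and side views all show four upright jars on the rack: palest by the white disc, at (304,245) in the scene view, through to darkest by the black disc, at (351,178). The brass weight is still at (284,188). I'll check the centring numerically.

```bash
python3 - <<'E'
from h import *
C=[(.4764,.054),(.4729,-.0359),(.4694,-.1258),(.4659,-.2158)]
for n in("scene","side"):
    p,d=robot.read_camera(n);W=world(n,d)
    for c in C:
        q=W[(abs(W[...,2]-.069)<.006)&(np.hypot(W[...,0]-c[0],W[...,1]-c[1])<.043)]
        k=cv2.minEnclosingCircle(q[:,:2].astype(np.float32));print(n,c,len(q),np.median(q[:,2]).round(4),(1000*(np.array(k[0])-c)).round(1),round(k[1],4))
m=robot.camera_model("wrist");p,d=robot.read_camera("wrist");lids(m,d,C[1:],.069,.043)
E
```

```text
scene (0.4764, 0.054) 601 0.0698 [1.3 0.3] 0.0322
scene (0.4729, -0.0359) 482 0.0698 [1.1 1.9] 0.0312
scene (0.4694, -0.1258) 396 0.0699 [2.7 2.4] 0.032
scene (0.4659, -0.2158) 330 0.0698 [1.9 0.2] 0.0324
side (0.4764, 0.054) 573 0.0703 [ 0.8 -2. ] 0.0316
side (0.4729, -0.0359) 697 0.0701 [ 0.9 -0.6] 0.0321
side (0.4694, -0.1258) 864 0.0702 [ 0.5 -1. ] 0.0315
side (0.4659, -0.2158) 1097 0.0701 [ 0.  -1.2] 0.0314
(0.4729, -0.0359) 643 z 0.0701 circ [ 0.482  -0.0445] 0.0283 mid [np.float64(0.4848), np.float64(-0.0465)] raycirc [ 0.4828 -0.0455] 0.0281 mean [ 0.489  -0.0507]
(0.4694, -0.1258) 2480 z 0.0706 circ [ 0.4696 -0.1258] 0.0315 mid [np.float64(0.47), np.float64(-0.1259)] raycirc [ 0.4701 -0.1262] 0.0317 mean [ 0.4704 -0.1262]
(0.4659, -0.2158) 2371 z 0.0706 circ [ 0.4659 -0.2161] 0.0317 mid [np.float64(0.4664), np.float64(-0.2159)] raycirc [ 0.4664 -0.2159] 0.0319 mean [ 0.467  -0.2155]
```

All four are centred to about 1 mm, with the lids at the right height.

```bash
python3 -c "
from cell import robot
print(robot.hand_in())"
```

```text
the job is handed in; nothing more can be done
None
```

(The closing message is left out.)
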